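# Open the drying air half way and hold the slide rack in it

### The arm

A 7-joint arm with a two-finger parallel gripper is mounted at the origin on the work surface. World frame = base frame: x ahead of the robot, y to its left, z up, the work surface at z = 0. Lengths are in m, angles in rad, forces in N, time in s.
With the tool pointing down it reaches from about 0.35 to 0.775 m from the base axis. Payload 3.1 kg.
Tool frame: the origin (TCP) lies midway between the tips of the shut fingers; the grasp point (between the pads) lies 19 mm behind it; z points along the fingers, y is the line along which they close (so a half turn about z gives the same grasp; the last joint's range is limited). The gripper opens to 85 mm and grips with 20 to 120 N. Pads are 22 mm wide; open, the fingers measure 114 mm over their backs; the gripper's body (76 mm by 85 mm) begins 54 mm behind the grasp point. The pads swing forward as they close: fully open they stand 13 mm farther back than shut.
Start: joints at [-1.295, 0.311, 0.014, 1.512, -0.004, 1.319, -0.027], TCP at [0.172, 0.522, 0.231] pointing down, gripper open.
Joint ranges: [-2.7, 2.7], [-0.3, 1.91], [-1.27, 1.3], [0.12, 2.57], [-1.44, 4.58], [0.2, 2.03], [-3.05, 3.05]. Speed limits (rad/s): [2.79, 2.79, 3.14, 3.14, 3.14, 3.14, 3.14].

### API

Orientations are given as [roll, pitch, yaw] about the fixed x, y, z axes, in that order (R = Rz(yaw) Ry(pitch) Rx(roll)).
In Python, from bench import env, cams gives the robot as it stands.
- The arm moves only by the tool servo_tool, never from a script. Its arguments are lists of equal length, an entry for each row: "jaw": the closure in counts, from 0 (fully open) to 255 (shut); "offset": the shift along the tool's x, y, z in m, a list of three; "dr": the turn, a rotation vector about the tool's x, y, z in degrees, a list of three. In form: {"jaw": [jaw, ...], "offset": [[x, y, z], ...], "dr": [[wx, wy, wz], ...]}. A call has 1 to 20 rows; each row shifts and turns the commanded pose from where the row before left it, along the tool's axes as they then stand; what a row does not reach is not made up. A row lasts 1/8 s, in which the tool goes at most 62.5 mm and 10.7 degrees, less where a joint would pass 70% of its speed; a pose out of reach is approached as far as the arm can. A call with a gripper value outside its range is refused whole. The fingers move at their own pace and stop on an object; "newtons" is the grip in N (left out, the last holds). Time passes only in rows, so rows that do not move let the fingers close. It gives the time, the measured TCP pose, the force, the opening and the grip force at its end, in the units of the state.
- env.get_state(): the state, without advancing time (a new reading comes with each control period).
- cams.camera(name): name is "scene" or "top" or "wrist"; returns (picture, depth): 420x560x3 uint8, blue, green, red; 420x560 float32, m along the optical axis (not along the pixel's ray), 0 where there is no reading.
- cams.camera_params(name): a dict with "intrinsics" (3x3 intrinsics, pixels), "world_to_cam" (4x4, takes a point from world to camera coordinates); the wrist camera has in their place "T_tool_cam" (4x4, takes a point from camera to tool coordinates, whose origin is the TCP and whose axes are the flange's). Camera axes: x right, y up, looking along -z (the intrinsics and any distortion apply to the point x, -y, -z); pixel columns grow to the right and rows downward; lengths in m; the calibration is good to about 2 mm. A picture is of the moment at which its call begins: read the wrist's pose just before it. camera_params takes no time and is no camera call.
- env.close_job(): hands the job in; it is judged then, once.
The state is a dict: "clock": time; "q": joint angles; "dq": joint speeds; "joint_torque": joint torques, N m; "eef_pos": TCP position; "ee_rot": TCP orientation; "force": force on the tool from outside, world axes, zero at the start; "torque": the same for the moment, N m; "finger_gap": opening from 0.0 (shut) to 1.0 (fully open); "grasp_force": force on a finger pad.
Only numpy, scipy, OpenCV 4.12 (cv2) and the standard library are available. Lean on these libraries where they do the work, as an engineer would, in place of code of your own. Each camera call takes 0.05 s, during which the arm holds its last target. There are 200 camera calls.

### The job

Dry the stained slides in the rack. First open the air valve of the drying station half way (lever at 45 degrees to its pipe) while the rack still stands in its dish, then lift the rack out of the dish by its handle and, keeping it level all the way, hold it over the drip tray with the middle of the slides on the line of the air jet, about 90 mm in front of the nozzle, edge-on to the nozzle so that the air passes between them. Finish while holding it there steady and level, with the valve still half open; leave the dish and the other things on the bench where they stand.

Things in the scene. Friction and masses are not known exactly. Their poses are not given: they have to be found in the camera images.
- station: Fixed steel and brass air-drying station, 160 (x) by 400 (y) mm, z up, origin on the bench. Along its y at x 0: bulkhead (y -180), pipe at height 55 (radius 9), ball valve (y -105), gauge (y -32, top at 81, 39 out to -x), riser pipe (y +5, to height 163), flat black nozzle blowing level to +y (mouth y +55), shallow drip tray before it (y +43 to +193, 16 high).
- valve_lever (a joint): Opening of the ball valve, rad: 0 shut (lever across the pipe, pointing to the station's -x, towards the robot), 1.571 fully open (along the pipe, pointing to the station's -y); half open 0.785. Grows counterclockwise from above. Stays where left; friction 0.15 N m (2.5 N at the sleeve); stops at both ends.
- valve_axis (a point): Point on the vertical turning axis of the valve lever, 89 mm above the bench, on top of the lever's hub (station frame: x 0, y -105 mm).
- lever_grip (a point): Centre of the black sleeve on the valve lever, 61 mm from the turning axis, 85 mm above the bench. The sleeve is 56 long (along the lever), 14 wide, 10 high, with 16 mm of air between its underside and the height of the pipe's top. Its x axis points along the lever towards the turning axis.
- nozzle_mouth (a point): Centre of the nozzle's mouth, 150 mm above the bench. Axes as the station's: air leaves level along +y. The nozzle is 14 high, 48 wide; riser and nozzle reach no higher than 163 mm.
- rack: Loose steel slide rack, about 0.28 kg, 15 upright glass slides: frame 92 (x) by 80 (y) by 32 high, a stiff fixed wire bail over it, 106 high in all. Origin: centre of underside, z up. Slides (76 long in y, 25 high) stand in planes across x, so air passes between them along y (either way round). Starts on the floor of the open dish, nearly aligned with it, with 5 mm of play each way.
- rack_grip (a point): Centre of the black moulded handle of the rack's bail, 98 mm above the rack's origin: 54 long (along the rack's x), 12 wide (y), 16 high, flat sides; free below it down to the slides, 31 mm above the rack's origin. Pinch it across y from above.
- rack_slides (a point): Centre of the block of slides, 18 mm above the rack's origin, on the axis below the handle.
- dish: Loose open white staining dish that holds the rack, 0.45 kg: 124 by 110 over its rim, 62 high, walls and floor 4 thick, inside 108 (x) by 94 (y). Origin at the centre of its underside. The rack's handle stands above its rim.
- lidded_dish: Bystander: second white dish of the same size with its lid on (84 mm high to the top of the lid's grip), loose. Origin at the centre of its underside. May stand on either side of the other dish.
- reagent_bottle: Bystander: amber reagent bottle with white cap, 52 across, 110 high, loose, beyond the work. Origin under its centre.
- staining_jar: Bystander: clear square jar with white screw lid, 58 across, 101 high, loose, beyond the work. Origin under its centre.
- slide_folder: Bystander: flat cardboard slide folder, 200 by 85 by 23 mm high, loose, lying beyond the station. Origin under its centre.
Mind the look-alikes: they are no part of the job. What is shaped like the dish but blue is not meant.

How it is judged:
On the way, in this order (a step that is already met when the one before it is completed fails the run):
1. the air valve is set half open (45 degrees, give or take 10) with the rack still standing in its dish (value of joint valve_lever between 0.61 and 0.96 rad and velocity of joint valve_lever between -0.1 and 0.1 rad/s and contact force between the fingers and station below 0.5 N and z of rack in the frame of dish below 0.015 m), for 0.3 s.
2. the rack is lifted clear above the rim of its dish, level, carried by the gripper alone (z of rack in the frame of dish above 0.064 m and angle between rack's own z axis and vertical below 0.25 rad and contact force between rack and dish below 0.1 N and contact force between rack and the fingers above 1 N), for 0.1 s.
At the end, for the whole second after the job is handed in: Valve 35 to 55 degrees open; the rack hangs from the gripper alone, still, tilted under 7 degrees, its slides centred 60 to 120 mm from the nozzle mouth, within 25 mm of the jet axis sideways and in height, and within 17 degrees of edge-on; the dish within 30 mm of its start (value of joint valve_lever between 0.61 and 0.96 rad and y of rack_slides in the frame of nozzle_mouth between 0.06 and 0.12 m and x of rack_slides in the frame of nozzle_mouth between -0.025 and 0.025 m and z of rack_slides in the frame of nozzle_mouth between -0.025 and 0.025 m and angle between the y axis of rack and the y axis of station, either way round below 0.3 rad and angle between rack's own z axis and vertical below 0.12 rad and linear speed of rack below 0.03 m/s and angular speed of rack below 0.25 rad/s and height (world z) of rack above 0.09 m and contact force between rack and the fingers above 1 N and contact force between rack and station below 0.1 N and contact force between rack and dish below 0.1 N and distance of dish from where it was at the start of the episode below 0.03 m and angle between dish's own z axis and vertical below 0.05 rad); the arm keeps its last pose, push and grip.
It fails at once if the rack is tipped by more than 17 degrees (angle between rack's own z axis and vertical above 0.3 rad).
It fails at once if the dish is dragged away, lifted or tipped (distance of dish from where it was at the start of the episode above 0.04 m or angle between dish's own z axis and vertical above 0.2 rad).
It fails at once if another thing on the bench is pushed or knocked over ((distance of lidded_dish from where it was at the start of the episode above 0.025 m or angle between lidded_dish's own z axis and vertical above 0.2 rad) or (distance of reagent_bottle from where it was at the start of the episode above 0.025 m or angle between reagent_bottle's own z axis and vertical above 0.2 rad) or (distance of staining_jar from where it was at the start of the episode above 0.025 m or angle between staining_jar's own z axis and vertical above 0.2 rad) or (distance of slide_folder from where it was at the start of the episode above 0.025 m or angle between slide_folder's own z axis and vertical above 0.2 rad)).
It also fails if it takes over 58 s, if anything falls off the work surface, if the arm or the gripper's body presses on something with over 40 N, if the wrist force passes 120 N, or if a joint passes its speed limit or range.

## Working session

There is one attempt and no reset: what is moved stays moved. The work goes in short steps, Python scripts to look and compute and a tool call to move; the robot and the scene stay as the last step left them, time stands still between calls to the robot, and variables do not carry over. Pictures are saved under pics/ and viewed, at most 10 in all, crops included, and the job is handed in when it is done.

Besides the shell and the picture viewer there is one more tool, called after ">>>" as a command line: name --argument value ..., lists and objects as JSON in quotes. servo_tool: Moves the arm, as the interface text tells. Its arguments: {"type":"object","properties":{"jaw":{"type":"array"},"offset":{"type":"array"},"dr":{"type":"array"},"newtons":{"type":"number"}},"required":["jaw","offset","dr"]}

```bash
mkdir -p pics; cat > h.py <<'E'
import numpy as np, cv2
from bench import env, cams
from scipy.spatial.transform import Rotation as R
def world(name, depth, px, T=None, z=None):
    p=cams.camera_params(name); K=np.array(p["intrinsics"])
    if T is None: T=np.linalg.inv(np.array(p["world_to_cam"]))
    out=[]
    for u,v in px:
        d=np.array([(u-K[0,2])/K[0,0],-(v-K[1,2])/K[1,1],-1])
        if z is None: s=depth[int(v),int(u)]
        else: s=(z-T[2,3])/(T[:3,:3]@d)[2]
        out.append(T[:3,:3]@(d*s)+T[:3,3])
    return np.array(out)
def wristT():
    s=env.get_state(); T=np.eye(4); T[:3,:3]=R.from_euler('xyz',s["ee_rot"]).as_matrix(); T[:3,3]=s["eef_pos"]
    return T@np.array(cams.camera_params("wrist")["T_tool_cam"])
E
python3 - <<'E'
from h import *
for n in("scene","top"):
    a,d=cams.camera(n); cv2.imwrite(f"pics/{n}0.png",a); np.save(f"{n}0.npy",d)
    print(n,cams.camera_params(n))
print(env.get_state())
E
```

```text
scene {'intrinsics': array([[518.03734352,   0.        , 274.90229813],
       [  0.        , 518.03734352, 212.53497353],
       [  0.        ,   0.        ,   1.        ]]), 'world_to_cam': array([[-0.56649297,  0.824054  , -0.00455196,  0.20263316],
       [-0.68948166, -0.47094192,  0.55029879,  0.3588521 ],
       [ 0.45133221,  0.31487888,  0.8349554 , -1.7483694 ],
       [ 0.        ,  0.        ,  0.        ,  1.        ]])}
top {'intrinsics': array([[408.26302689,   0.        , 287.72762309],
       [  0.        , 408.26302689, 209.7602653 ],
       [  0.        ,   0.        ,   1.        ]]), 'world_to_cam': array([[ 0.00677926, -0.99995177, -0.00710602,  0.10126663],
       [ 0.99192465,  0.0058245 ,  0.12669478, -0.54922613],
       [-0.12664728, -0.00790754,  0.9919163 , -1.31924233],
       [ 0.        ,  0.        ,  0.        ,  1.        ]])}
{'clock': 0.1, 'q': array([-1.29469331,  0.31163282,  0.01399293,  1.51287078, -0.00441505,
        1.31917859, -0.02719564]), 'dq': array([-0.00028066, -0.00327944,  0.00030407, -0.00282163,  0.00087801,
       -0.00053742,  0.0004519 ]), 'joint_torque': array([ 7.68106311e-04, -3.80849254e+01,  1.46896373e-01, -2.31238139e+01,
        1.23122623e-02,  8.12201091e-03, -2.74561899e-06]), 'eef_pos': array([0.17164765, 0.52186297, 0.23034721]), 'ee_rot': array([-3.13953529e+00,  7.25149402e-05,  2.82386699e+00]), 'force': array([-0.11082493, -0.27034223, -0.69514521]), 'torque': array([-0.0052385 ,  0.03592749, -0.05684155]), 'grasp_force': 0.0, 'finger_gap': 1.0008774491465897}
```

View pics/top0.png

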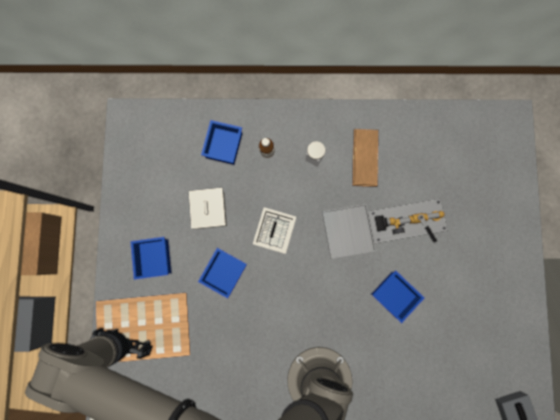

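View pics/scene0.png

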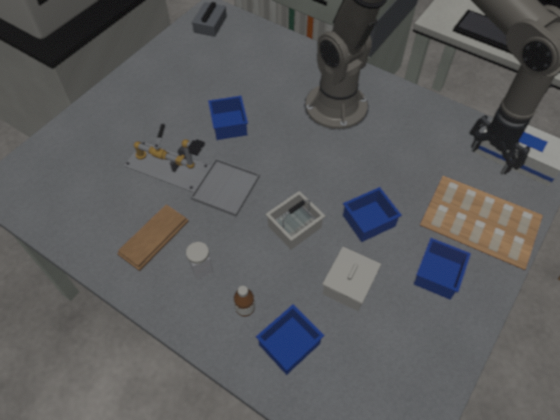

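The top view shows the rack in its dish near (274,230), the lidded dish at (207,208), and the station with its tray centre at (349,232) and the lever sleeve at (432,234). I'll enlarge a crop.

```bash
python3 - <<'E'
from h import *
a=cv2.imread("pics/top0.png")[185:275,240:460]
cv2.imwrite("pics/crop0.png",cv2.resize(a,None,fx=3.6,fy=3.6,interpolation=cv2.INTER_CUBIC))
E
```

```text
(no output)
```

View pics/crop0.png

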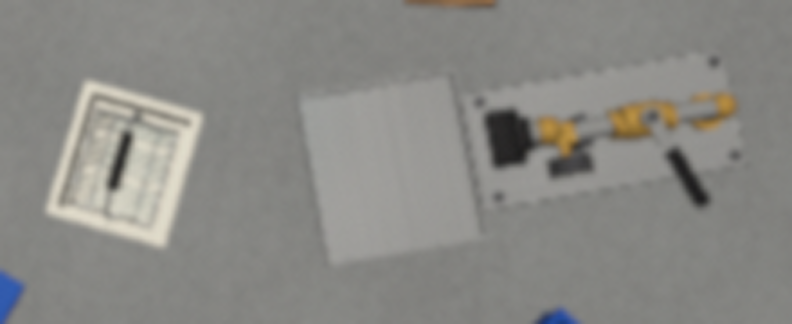

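The crop shows the handle from (127,132) to (117,188), the sleeve from (672,152) to (705,203), the hub near (653,118), the tray corners at (300,98), (450,76), (482,238) and (330,264), and the nozzle front edge from (487,113) to (493,167).

```bash
python3 - <<'E'
from h import *
f=lambda L:[(240+u/3.6,185+v/3.6) for u,v in L]
np.set_printoptions(precision=4,suppress=True)
tr=world("top",None,f([(300,98),(450,76),(482,238),(330,264)]),z=.016)
hd=world("top",None,f([(127,132),(117,188)]),z=.108)
sl=world("top",None,f([(672,152),(705,203)]),z=.09)
hub=world("top",None,f([(653,118)]),z=.089)
nz=world("top",None,f([(487,113),(493,167)]),z=.157)
rim=world("top",None,f([(87,81),(203,114),(165,247),(47,212)]),z=.062)
ang=lambda v:np.degrees(np.arctan2(v[1],v[0]))
print("tray",tr.mean(0),tr); y=(tr[0]+tr[3]-tr[1]-tr[2])/2; x=(tr[0]+tr[1]-tr[2]-tr[3])/2
print("station y ang",ang(y),"x ang",ang(x),np.linalg.norm(x),np.linalg.norm(y))
a=np.radians((ang(x)+ang(y)-90)/2); xs=np.array([np.cos(a),np.sin(a)]); ys=np.array([-np.sin(a),np.cos(a)])
o=tr.mean(0)[:2]-.118*ys
print("a",np.degrees(a),"origin",o,"mouth",o+.055*ys,"valve",o-.105*ys,"sleeve@0",o-.105*ys-.061*xs)
print("handle",hd.mean(0),ang(hd[0]-hd[1]),np.linalg.norm(hd[0]-hd[1])); print("sleeve",sl.mean(0),ang(sl[1]-sl[0]),"hub",hub)
print("nozzle",nz.mean(0),ang(nz[0]-nz[1])); print("rim",rim.mean(0),ang(rim[0]-rim[3]),ang(rim[1]-rim[2]))
E
```

```text
tray [ 0.4781 -0.0984  0.016 ] [[ 0.5434 -0.0148  0.016 ]
 [ 0.5649 -0.155   0.016 ]
 [ 0.4144 -0.1819  0.016 ]
 [ 0.3897 -0.0418  0.016 ]]
station y ang 99.37409215580111 x ang 10.027393596953818 0.1544751286031198 0.14206152035079592
a 9.700742876377461 origin [ 0.498  -0.2147] mouth [ 0.4887 -0.1605] valve [ 0.5157 -0.3182] sleeve@0 [ 0.4556 -0.3285]
handle [0.4772 0.1469 0.108 ] -9.481759877569703 0.04935123554022004
sleeve [ 0.4663 -0.3484  0.09  ] -148.62358585826277 hub [[ 0.5186 -0.3195  0.089 ]]
nozzle [ 0.4919 -0.1616  0.157 ] 5.141282920741602
rim [0.478  0.1456 0.062 ] -16.07762958723642 -15.611301054342064
```

>>> servo_tool --jaw '[120,120,120,120,120,120,120,120,120,120,120,120,120,120,120,120,120,120,120,120]' --offset '[[-0.0396,-0.0314,-0.005],[-0.0396,-0.0314,-0.005],[-0.0396,-0.0314,-0.005],[-0.0396,-0.0314,-0.005],[-0.0396,-0.0314,-0.005],[-0.0396,-0.0314,-0.005],[-0.0396,-0.0314,-0.005],[-0.0396,-0.0314,-0.005],[-0.0396,-0.0314,-0.005],[-0.0396,-0.0314,-0.005],[-0.0155,-0.0421,0],[-0.0155,-0.0421,0],[-0.0155,-0.0421,0],[-0.0155,-0.0421,0],[-0.0155,-0.0421,0],[-0.0155,-0.0421,0],[-0.0155,-0.0421,0],[-0.0155,-0.0421,0],[-0.0155,-0.0421,0],[-0.0155,-0.0421,0]]' --dr '[[0,0,0],[0,0,0],[0,0,0],[0,0,0],[0,0,0],[0,0,0],[0,0,0],[0,0,0],[0,0,0],[0,0,0],[0,0,0],[0,0,0],[0,0,0],[0,0,0],[0,0,0],[0,0,0],[0,0,0],[0,0,0],[0,0,0],[0,0,0]]'

```text
clock: 2.6
eef_pos: [0.4657, -0.3488, 0.2806]
ee_rot: [3.141, -0.001, 2.825]
force: [0.9, 0.6, 0.7]
finger_gap: 0.53
grasp_force: 0.0
```

>>> servo_tool --jaw '[120,120,120,120,120,120,120,120,120,120,120,120,120,120]' --offset '[[0,0,0],[0,0,0],[0,0,0],[0,0,0],[0,0,0],[0,0,0],[0,0,0],[0,0,0],[0,0,0],[0,0,0],[0,0,0],[0,0,0],[0,0,0],[0,0,0]]' --dr '[[0,0,10],[0,0,10],[0,0,10],[0,0,10],[0,0,10],[0,0,10],[0,0,10],[0,0,10],[0,0,10],[0,0,10],[0,0,10],[0,0,10],[0,0,10],[0,0,0]]'

```text
clock: 4.35
eef_pos: [0.4656, -0.3475, 0.2807]
ee_rot: [-3.141, 0.001, 0.557]
force: [-0.5, -0.4, 0.4]
finger_gap: 0.531
grasp_force: 0.0
```

```bash
python3 - <<'E'
from h import *
s=env.get_state(); print(s["eef_pos"],np.degrees(s["ee_rot"]),s["q"],s["finger_gap"],s["clock"])
T=wristT(); a,d=cams.camera("wrist"); np.savez("w1.npz",T=T,d=d); cv2.imwrite("pics/w1.png",a)
print(cams.camera_params("wrist"))
E
```

```text
[ 0.46560603 -0.34754338  0.28066297] [-1.79940174e+02  3.51668192e-02  3.19174776e+01] [-0.12257392  0.58783088  1.24251715  1.35564573 -0.5519918   1.57479588
  0.04414894] 0.5306353617572709 4.35
{'intrinsics': array([[334.42920269,   0.        , 277.30210845],
       [  0.        , 334.42920269, 212.9217537 ],
       [  0.        ,   0.        ,   1.        ]]), 'T_tool_cam': array([[-9.13116162e-05,  9.52587391e-01,  3.04265104e-01,
         7.77832457e-02],
       [ 9.99998573e-01, -4.26282240e-04,  1.63470134e-03,
         4.55040231e-04],
       [ 1.68689869e-03,  3.04264819e-01, -9.52585993e-01,
        -1.42499325e-01],
       [ 0.00000000e+00,  0.00000000e+00,  0.00000000e+00,
         1.00000000e+00]])}
```

View pics/w1.png

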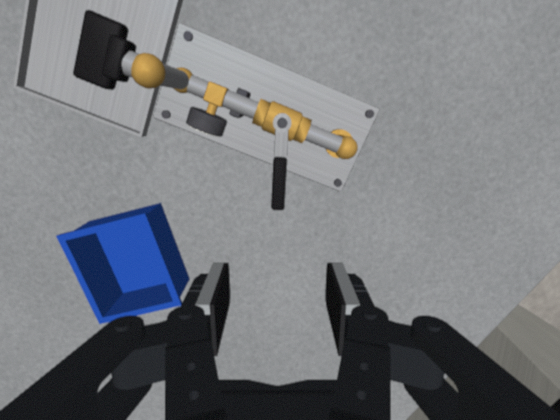

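The wrist view shows the lever hub at (283,123), the sleeve from (281,158) to (278,209), and the pipe running from (185,80) to (345,146). The nozzle front edge runs from about (88,11) to (77,72), with its back edge around (130,45).

```bash
python3 - <<'E'
from h import *
np.set_printoptions(precision=4,suppress=True)
w=np.load("w1.npz"); f=lambda L,z:world("wrist",None,L,w["T"],z)
ang=lambda v:np.degrees(np.arctan2(v[1],v[0]))
hub=f([(283,123)],.089)[0]; sl=f([(281,158),(278,209)],.09)
print("hub",hub,"sleeve",sl.mean(0),ang(sl[1]-sl[0]),ang(sl.mean(0)-hub),np.linalg.norm(sl.mean(0)-hub))
b=f([(188,36),(369,114),(338,183),(166,114)],.004); print("bolts",b,ang(b[0]-b[1])-90,ang(b[3]-b[2])-90)
print("nozzle front",f([(88,11),(77,72)],.157))
tc=f([(143,135),(17,88)],.016); print("tray -x edge",tc,ang(tc[1]-tc[0])-90)
for p in [(283,123),(279,183)]: print(world("wrist",w["d"],[p],w["T"]))
E
```

```text
hub [ 0.5211 -0.3191  0.089 ] sleeve [ 0.4683 -0.3481  0.09  ] -151.2699127253993 -151.23161612980704 0.06017687478075027
bolts [[ 0.5419 -0.1809  0.004 ]
 [ 0.5818 -0.4043  0.004 ]
 [ 0.4927 -0.4214  0.004 ]
 [ 0.4527 -0.1972  0.004 ]] 10.122476509154936 10.11064360799162
nozzle front [[ 0.5153 -0.1601  0.157 ]
 [ 0.4738 -0.1683  0.157 ]]
tray -x edge [[ 0.4189 -0.1877  0.016 ]
 [ 0.3906 -0.0429  0.016 ]] 11.061959715426582
[[ 0.5212 -0.319   0.0913]]
[[ 0.4689 -0.3471  0.0893]]
```

>>> servo_tool --jaw '[120,120,120,120,120,120,120,120,255,255,255,255,255,255]' --offset '[[0.002,0.002,0.03],[0,0,0.0365],[0,0,0.0365],[0,0,0.0365],[0,0,0.0365],[0,0,0.0365],[0,0,0],[0,0,0],[0,0,0],[0,0,0],[0,0,0],[0,0,0],[0,0,0],[0,0,0]]' --dr '[[0,0,3.2],[0,0,0],[0,0,0],[0,0,0],[0,0,0],[0,0,0],[0,0,0],[0,0,0],[0,0,0],[0,0,0],[0,0,0],[0,0,0],[0,0,0],[0,0,0]]' --newtons 20

```text
clock: 6.15
eef_pos: [0.4687, -0.3487, 0.0703]
ee_rot: [3.141, -0.001, 0.5]
force: [-2.2, 2.2, 6.2]
finger_gap: 0.162
grasp_force: 20.2
```

>>> servo_tool --jaw '[255,255,255,255,255,255,255,255,255,255,255,255]' --offset '[[0.0001,0.0028,0],[0.0001,0.0028,0],[0,0.0028,0],[0.0001,0.0028,0],[0,0.0028,0],[0.0001,0.0028,0],[0,0.0028,0],[0.0001,0.0028,0],[0,0.0028,0],[0.0001,0.0028,0],[0,0,0],[0,0,0]]' --dr '[[0,0,-2.64],[0,0,-2.64],[0,0,-2.64],[0,0,-2.64],[0,0,-2.64],[0,0,-2.64],[0,0,-2.64],[0,0,-2.64],[0,0,-2.64],[0,0,-2.64],[0,0,0],[0,0,0]]'

```text
clock: 7.65
eef_pos: [0.4874, -0.3686, 0.0703]
ee_rot: [3.141, -0.002, 0.961]
force: [-1.3, 4.4, 7.3]
finger_gap: 0.161
grasp_force: 20.8
```

>>> servo_tool --jaw '[130,130,130,130,130,130,130,130,130,130]' --offset '[[0,0,0],[0,0,0],[0,0,0],[0,0,-0.02],[0,0,-0.035],[0,0,-0.035],[0,0,-0.035],[0,0,-0.035],[0,0,-0.05],[0,0,0]]' --dr '[[0,0,0],[0,0,0],[0,0,0],[0,0,0],[0,0,0],[0,0,0],[0,0,0],[0,0,0],[0,0,0],[0,0,0]]'

```text
clock: 8.9
eef_pos: [0.4873, -0.3722, 0.285]
ee_rot: [3.131, 0.002, 0.959]
force: [0.6, -0.5, -0.5]
finger_gap: 0.49
grasp_force: 0.0
```

```bash
python3 - <<'E'
from h import *
s=env.get_state(); print(s["eef_pos"],np.degrees(s["ee_rot"]),s["q"],s["clock"])
T=wristT(); a,d=cams.camera("wrist"); np.savez("w2.npz",T=T,d=d); cv2.imwrite("pics/w2.png",a)
E
```

```text
[ 0.48732193 -0.37219909  0.28497223] [1.79413290e+02 1.34381790e-01 5.49499592e+01] [-0.00253806  0.59241658  1.10226787  1.25698747 -0.52341196  1.57670239
  0.39937631] 8.9
```

View pics/w2.png

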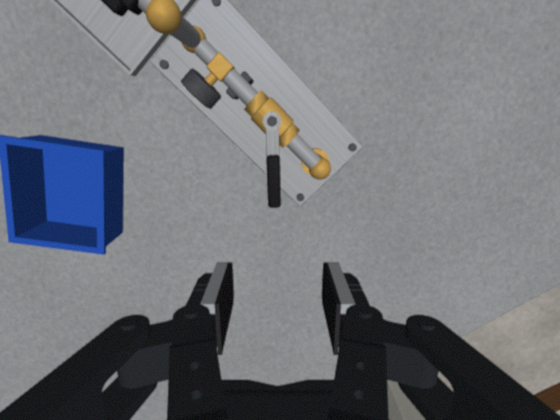

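The lever now points down the picture, hub (271,121) to tip (274,206), about 45–47° to the pipe, so the valve is half open. Next I move over the rack.

>>> servo_tool --jaw '[130,130,130,130,130,130,130,130,130,130,60,60,60,60,60,60,60,60,60]' --offset '[[0.0419,-0.0306,-0.002],[0.0419,-0.0306,-0.002],[0.0419,-0.0306,-0.002],[0.0419,-0.0306,-0.002],[0.0419,-0.0306,-0.002],[0.0419,-0.0306,-0.002],[0.0419,-0.0306,-0.002],[0.0419,-0.0306,-0.002],[0.0419,-0.0306,-0.002],[0.0419,-0.0306,-0.002],[0,0,0],[0,0,0],[0,0,0],[0,0,0],[0,0,0],[0,0,0],[0,0,0],[0,0,0],[0,0,0]]' --dr '[[0,0,0],[0,0,0],[0,0,0],[0,0,0],[0,0,0],[0,0,0],[0,0,0],[0,0,0],[0,0,0],[0,0,0],[0,0,9.9],[0,0,9.9],[0,0,9.9],[0,0,9.9],[0,0,9.9],[0,0,9.9],[0,0,9.9],[0,0,0],[0,0,0]]'

```text
clock: 11.32
eef_pos: [0.4762, 0.1495, 0.2985]
ee_rot: [3.141, 0.001, -0.247]
force: [0.0, -0.1, -0.2]
finger_gap: 0.765
grasp_force: 0.0
```

```bash
python3 - <<'E'
from h import *
s=env.get_state(); print(s["eef_pos"],np.degrees(s["ee_rot"]),s["q"],s["clock"],s["finger_gap"])
T=wristT(); a,d=cams.camera("wrist"); np.savez("w3.npz",T=T,d=d); cv2.imwrite("pics/w3.png",a)
E
```

```text
[0.47620448 0.14945679 0.29845341] [ 1.79983303e+02  4.58386892e-02 -1.41731665e+01] [-1.28528     0.34744171  1.27437964  1.54604125 -0.33261136  1.49541727
 -1.82041941] 11.325 0.765270375350968
```

View pics/w3.png

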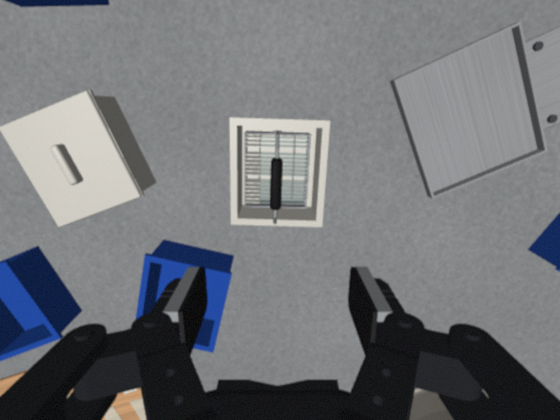

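The handle runs from (277,158) to (276,210). The dish rim corners are at (230,118), (330,121), (323,227) and (231,225).

```bash
python3 - <<'E'
from h import *
np.set_printoptions(precision=4,suppress=True)
w=np.load("w3.npz"); f=lambda L,z:world("wrist",None,L,w["T"],z)
ang=lambda v:np.degrees(np.arctan2(v[1],v[0]))
h=f([(277,158),(276,210)],.110); print("handle",h.mean(0),ang(h[0]-h[1]),np.linalg.norm(h[0]-h[1]))
r=f([(230,118),(330,121),(323,227),(231,225)],.062); print("rim",r.mean(0),ang(r[0]-r[3]),ang(r[1]-r[2]))
c=f([(245,130),(310,133),(311,207),(245,208)],.036); print("rack frame",c.mean(0),ang(c[0]-c[3]),ang(c[1]-c[2]))
R0=R.from_euler('xyz',env.get_state()["ee_rot"]).as_matrix(); p=h.mean(0); p[2]=.102-.0+0
e=env.get_state()["eef_pos"]; print("tool delta",R0.T@(p-e))
E
```

```text
handle [0.4782 0.1497 0.11  ] -15.298435243851271 0.05378008803308828
rim [0.4775 0.1477 0.062 ] -16.101878478157886 -15.335250608507554
rack frame [0.4781 0.1484 0.036 ] -15.871795556248795 -11.671819634329998
tool delta [ 0.0019 -0.0008  0.1966]
```

>>> servo_tool --jaw '[60,60,60,60,60,60,60,60,60,255,255,255,255,255,255,255,255]' --offset '[[0.002,-0.001,0.03],[0,0,0.03],[0,0,0.03],[0,0,0.03],[0,0,0.03],[0,0,0.03],[0,0,0.0355],[0,0,0],[0,0,0],[0,0,0],[0,0,0],[0,0,0],[0,0,0],[0,0,0],[0,0,0],[0,0,0],[0,0,0]]' --dr '[[0,0,1],[0,0,0],[0,0,0],[0,0,0],[0,0,0],[0,0,0],[0,0,0],[0,0,0],[0,0,0],[0,0,0],[0,0,0],[0,0,0],[0,0,0],[0,0,0],[0,0,0],[0,0,0],[0,0,0]]' --newtons 60

```text
clock: 13.5
eef_pos: [0.4793, 0.1503, 0.084]
ee_rot: [-3.14, -0.001, -0.267]
force: [-1.1, 0.7, 5.6]
finger_gap: 0.132
grasp_force: 59.6
```

```bash
python3 - <<'E'
from h import *
s=env.get_state(); print(s["q"],np.degrees(s["ee_rot"]),s["torque"],s["force"])
E
```

```text
[-1.12958707  0.55564548  1.08718042  1.87322011 -0.56546337  1.06120608
 -1.65057143] [-1.79934086e+02 -3.73194249e-02 -1.52944124e+01] [ 0.16679549  0.21503475 -0.03891799] [-1.07372653  0.7431858   5.58329113]
```

>>> servo_tool --jaw '[255,255,255,255,255,255,255,255,255,255,255,255]' --offset '[[0,0,-0.004],[0,0,-0.008],[0,0,-0.014],[0,0,-0.016],[0,0,-0.016],[0,0,-0.016],[0,0,-0.016],[0,0,-0.016],[0,0,-0.014],[0,0,-0.008],[0,0,0],[0,0,0]]' --dr '[[0,0,0],[0,0,0],[0,0,0],[0,0,0],[0,0,0],[0,0,0],[0,0,0],[0,0,0],[0,0,0],[0,0,0],[0,0,0],[0,0,0]]'

```text
clock: 15.0
eef_pos: [0.4783, 0.15, 0.2108]
ee_rot: [3.141, 0.001, -0.267]
force: [-0.1, -1.5, -2.9]
finger_gap: 0.128
grasp_force: 58.5
```

```bash
python3 - <<'E'
from h import *
s=env.get_state(); print(s["q"],np.degrees(s["ee_rot"]),s["force"],s["grasp_force"])
a,d=cams.camera("scene"); a=a[60:300,100:420]; cv2.imwrite("pics/s2.png",cv2.resize(a,None,fx=2.5,fy=2.5,interpolation=cv2.INTER_CUBIC))
# goal
np.set_printoptions(precision=4,suppress=True)
b=np.radians(10.1); xs=np.array([np.cos(b),np.sin(b)]); ys=np.array([-np.sin(b),np.cos(b)])
g=np.array([.5211,-.3191])+(.105+.055+.09)*ys; print("goal",g, "mouth",g-.09*ys)
R0=R.from_euler('xyz',s["ee_rot"]).as_matrix(); e=s["eef_pos"]; print(e, "tool delta",R0.T@(np.r_[g,.212]-e),"yaw turn",10.1-np.degrees(s["ee_rot"][2]))
E
```

```text
[-1.23722529  0.40832654  1.20968609  1.70377624 -0.39459271  1.3081533
 -1.78651713] [ 1.79965904e+02  5.97635057e-02 -1.53027284e+01] [-0.06065181 -1.51528793 -2.9127864 ] 58.50134611129761
goal [ 0.4773 -0.073 ] mouth [ 0.493  -0.1616]
[0.4783 0.15   0.2108] tool delta [ 0.0579  0.2153 -0.0012] yaw turn 25.402728433602373
```

View pics/s2.png

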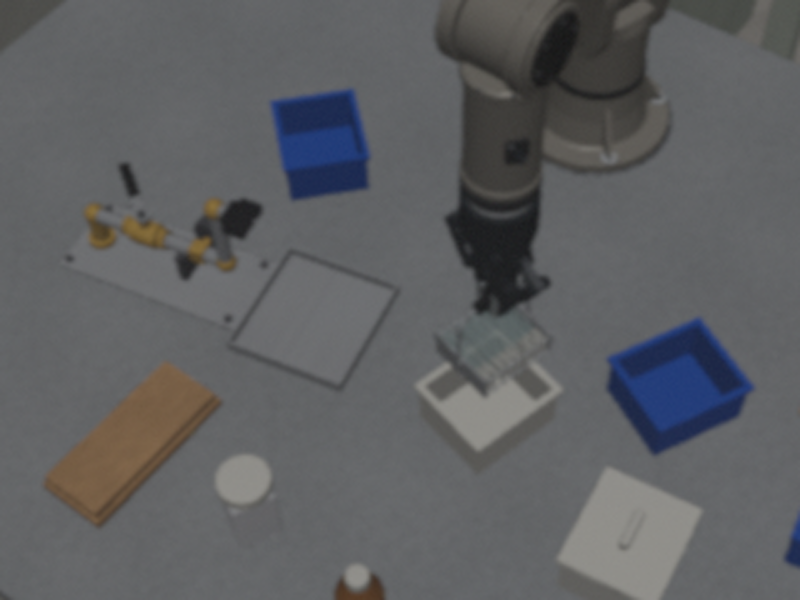

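The rack hangs level, clear above the dish at about (495,340), and the dish hasn't moved. Next I carry it to the tray.

>>> servo_tool --jaw '[255,255,255,255,255,255,255,255,255,255,255,255,255,255,255,255,255,255]' --offset '[[0.001,0.0038,0],[0.0021,0.0077,0],[0.0031,0.0115,0],[0.0041,0.0154,0],[0.0041,0.0154,0],[0.0041,0.0154,0],[0.0041,0.0154,0],[0.0041,0.0154,0],[0.0041,0.0154,0],[0.0041,0.0154,0],[0.0041,0.0154,0],[0.0041,0.0154,0],[0.0041,0.0154,0],[0.0041,0.0154,0],[0.0031,0.0115,0],[0.0021,0.0077,0],[0.001,0.0038,0],[0,0,0]]' --dr '[[0,0,0],[0,0,0],[0,0,0],[0,0,0],[0,0,0],[0,0,0],[0,0,0],[0,0,0],[0,0,0],[0,0,0],[0,0,0],[0,0,0],[0,0,0],[0,0,0],[0,0,0],[0,0,0],[0,0,0],[0,0,0]]'

```text
clock: 17.3
eef_pos: [0.4774, -0.0729, 0.2113]
ee_rot: [-3.141, 0.0, -0.267]
force: [0.1, 0.3, -2.7]
finger_gap: 0.129
grasp_force: 58.4
```

>>> servo_tool --jaw '[255,255,255,255,255,255,255,255,255,255,255,255,255,255,255,255]' --offset '[[0,0,0],[0,0,0],[0,0,0],[0,0,0],[0,0,0],[0,0,0],[0,0,0],[0,0,0],[0,0,0],[0,0,0],[0,0,0],[0,0,0],[0,0,0],[0,0,0],[0,0,0],[0,0,0]]' --dr '[[0,0,-1.2],[0,0,-2.2],[0,0,-2.5],[0,0,-2.5],[0,0,-2.5],[0,0,-2.5],[0,0,-2.5],[0,0,-2.5],[0,0,-2.5],[0,0,-2.5],[0,0,-1.5],[0,0,-0.5],[0,0,0],[0,0,0],[0,0,0],[0,0,0]]'

```text
clock: 19.3
eef_pos: [0.4774, -0.073, 0.2113]
ee_rot: [3.142, 0.0, 0.176]
force: [-0.5, 0.1, -2.5]
finger_gap: 0.132
grasp_force: 58.5
```

```bash
python3 - <<'E'
from h import *
s=env.get_state(); print(s["q"],s["eef_pos"],np.degrees(s["ee_rot"]),s["force"],s["grasp_force"],s["clock"],np.abs(s["dq"]).max())
a,d=cams.camera("scene"); a=a[60:300,100:420]; cv2.imwrite("pics/s3.png",cv2.resize(a,None,fx=2.5,fy=2.5,interpolation=cv2.INTER_CUBIC))
E
```

```text
[-0.76076229  0.29999507  1.09746012  1.74861934 -0.27945835  1.26446209
 -0.99034721] [ 0.47735765 -0.07296437  0.21129663] [1.79998775e+02 1.55854024e-03 1.00958864e+01] [-0.48029455  0.12907688 -2.52645428] 58.468780517578125 19.3 0.0014174940202066684
```

View pics/s3.png

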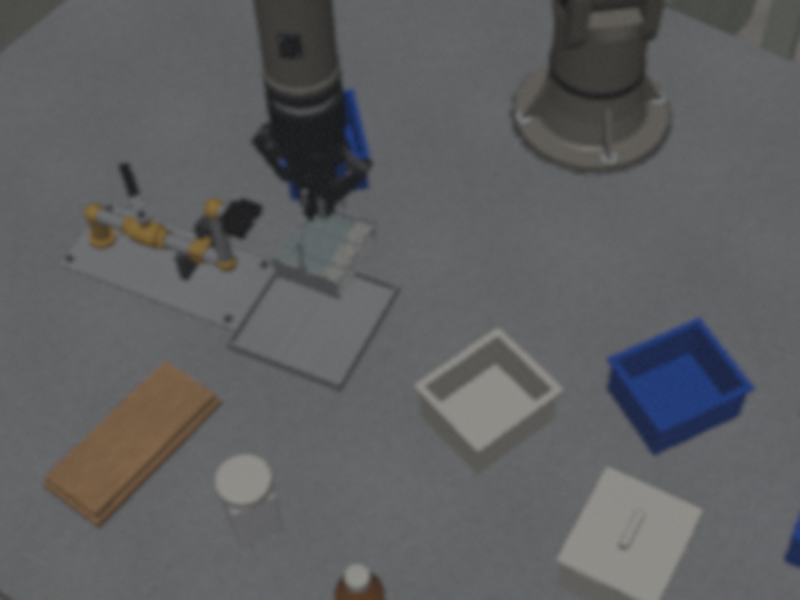

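The rack hangs level over the tray at about (325,250), its slides in line with the nozzle at (240,217). The lever is still at half open and the dish is where it stood, so I'm handing in.

```bash
python3 -c "
from bench import env
print(env.close_job())"
```

```text
the job is handed in; nothing more can be done
None
```

The job is handed in, with the verdict not shown: the valve is about 45° open and the rack hangs level and still from the gripper over the drip tray, edge-on about 90 mm in front of the nozzle on the jet line, with the dish and the other things where they stood.

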